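Load the cord dispenser and close it

TASK

Load the wooden cord dispenser: stand the big cord spool on the spindle inside the open box, all the way down, then lay the flat cover on the box so that its edges are flush with the box's all round. Set both down rather than dropping them, and leave the wax block and the seam roller where they are.

Things in the scene. Friction and masses are not known exactly. Their poses are not given: they have to be found in the camera images.
- dispenser_box: open-topped brown wooden box, fixed: 130 mm (x) by 170 mm (y) outside, 110 mm high, walls and floor 10 mm thick, flat rim without a lip, brass thread eyelet in its -x wall. Origin: centre of the underside, z up. A steel spindle stands in the middle of the floor: 12 mm in diameter, tapered tip, 70 mm tall above the inner floor (tip 30 mm below the rim)
- spindle_foot (a point): foot of the spindle on the inner floor of the box, on the spindle's axis, 10 mm above the table; axes as the box's
- rim_centre (a point): centre of the box's open top at the height of the rim, 110 mm above the table; axes as the box's
- cover: loose flat cover of pale wood, 130 mm (x) by 170 mm (y), 12 mm thick, 0.17 to 0.35 kg, no lip underneath: same outline as the box, fits either way round, rests on the rim only. A dark wooden bar handle on top, centred, runs along y: 90 mm long, 16 mm wide (x), its upper side 52 mm and lower side 26 mm above the underside. Origin: centre of the underside, z up
- cord_spool: big spool of pale cord, standing, 88 mm tall, 0.14 to 0.28 kg: bottom flange 72 mm in diameter, winding 66 mm in diameter up to 58 mm, above it the bare brown core tube, 36 mm in diameter, from 58 to 88 mm, to hold it by; a 22 mm bore right through. Origin: centre of the underside, z up along the bore. (The small red thread spool at the right is not it)
- wax_block: bystander: yellow wax block, 33 x 51 x 20 mm, origin at the centre of its underside
- edge_roller: bystander: seam roller with a beech handle and black roll, 39 x 145 x 28 mm, origin at the centre of its underside
There are look-alikes about, which are no part of the job. Of the things that look like the cord_spool, the smaller one is meant.

How it is judged:
By the outcome, as a careful person would: the job done as asked, in the order asked, and still so for the second after the job is handed in, with the robot touching nothing.
It also fails if it takes over 62 s, if anything falls off the work surface, if the arm or the gripper's body presses on something with over 40 N, if the wrist force passes 120 N, or if a joint passes its speed limit or range.

ROBOT

A 6-joint arm with a two-finger parallel gripper is mounted at the origin on a cart in front of the work surface, level with it; the furniture and walls round the work are solid. World frame = base frame: x ahead of the robot, y to its left, z up, the work surface at z = 0. Lengths are in m, angles in rad, forces in N, time in s.
With the tool pointing down it reaches from about 0.375 to 0.9 m from the base axis. Payload 3.1 kg.
Tool frame: the origin (TCP) lies at the very end of the fingers, on their centre line; the grasp point (between the pads) lies ctrl.tcp_to_grasp behind it (ctrl.tcp_to_grasp is the distance from the TCP to the grasp point, in m); z points along the fingers, y is the line along which they close (so a half turn about z gives the same grasp; the last joint's range is limited). The gripper opens to 85 mm and grips with 20 to 120 N. Pads are 22 mm wide; open, the fingers measure 114 mm over their backs; the gripper's body (76 mm by 85 mm) begins 54 mm behind the grasp point. The pads swing forward as they close: fully open they stand 13 mm farther back than shut.
Start: joints at [1.071, 0.527, 1.433, -0, 1.181, -0.178], TCP at [0.198, 0.593, 0.231] pointing down, gripper open.
Joint ranges: [-3.08, 3.08], [-0.75, 2.2], [0.22, 2.44], [-1.43, 4.57], [0, 2.65], [-2.85, 2.85]. Speed limits (rad/s): [2.79, 2.79, 3.14, 3.14, 3.14, 3.14].

INTERFACE

Orientations are given as a 3x3 rotation matrix whose columns are the frame's x, y, z axes.
In Python, from workcell import ctrl gives the robot as it stands. Calls block until the motion is done:
- ctrl.reach(position, orientation): joint-space move of the TCP to a pose.
- ctrl.servo_line(position, feed=0.15, ori=None, contact_N=None): straight line of the TCP; ori=None keeps the orientation; feed is the mean speed in m/s. With contact_N (N) it stops when the force on the tool has changed by that much, and returns True; else False.
- ctrl.move_j(angles): joint-space move.
- ctrl.gripper_open() and ctrl.close(force=None): open the fingers fully, or close them until they stop; force is the grip in N (None keeps the last).
- ctrl.pause(seconds).
- ctrl.inverse_kinematics(position, orientation): joint angles nearest the present ones, or None.
- ctrl.read_state(): the state.
- ctrl.capture(name): name is "side" or "top" or "wrist"; returns the picture (384x512x3 uint8, red, green, blue); there is no depth.
- ctrl.get_calibration(name): a dict with "fx", "fy", "cx", "cy" (pixels), "k1" (the pictures are not rectified: a ray, as slopes to the right and down, at radius r is drawn at 1 + k1 r^2 times it, then the intrinsics apply), "eye" and "attitude" of the camera in the world. Camera axes: x right, y down, z forward; pixel columns grow to the right and rows downward; lengths in m; the calibration is good to about 2 mm. A picture is of the moment at which its call begins: read the wrist's pose just before it. get_calibration takes no time and is no camera call; for the wrist camera it gives the pose at the moment of the call.
A pose or a line that the arm cannot do raises ctrl.MotionError and nothing moves.
- ctrl.finish_job(): hands the job in; it is judged then, once.
The state is a dict: "clock": time; "joints": joint angles; "qd": joint speeds; "tau": joint torques, N m; "tcp_pos": TCP position; "tcp_rot": TCP orientation; "contact_force": force on the tool from outside, world axes, zero at the start; "wrist_torque": the same for the moment, N m; "width": finger opening in m; "grasp_force": force on a finger pad.
Only numpy, scipy, OpenCV 4.12 (cv2) and the standard library are available. Lean on these libraries where they do the work, as an engineer would, in place of code of your own. Each camera call takes 0.05 s, during which the arm holds its last target. There are 200 camera calls.

## Working session

There is one attempt and no reset: what is moved stays moved. The work goes in short steps, each a Python script; the robot and the scene stay as the last script left them, time stands still between calls to the robot, and variables do not carry over. Pictures are saved under pics/ and viewed, at most 10 in all, crops included, and the job is handed in when it is done.

```bash
mkdir -p pics; ls
python3 - <<'E'
from workcell import ctrl
import cv2
s=ctrl.read_state();print(s['clock'],s['tcp_pos'],s['width'],ctrl.tcp_to_grasp)
ims=[]
for n in ['top','side','wrist']:
    im=ctrl.capture(n);cv2.imwrite(f'pics/{n}0.png',im[...,::-1]);c=ctrl.get_calibration(n);print(n,c)
E
```

```text
pics
0.0 [0.19730326 0.59230184 0.23035183] 0.0856633557566462 0.0187
top {'fx': 379.96880980942836, 'fy': 379.96880980942836, 'cx': 257.9497109320629, 'cy': 194.48004714023048, 'k1': -0.07645870321087632, 'eye': array([0.45395988, 0.01969685, 1.04008986]), 'attitude': array([[ 0.01598649, -0.99236457,  0.12229882],
       [-0.99919237, -0.02036539, -0.03463899],
       [ 0.03686517, -0.12164629, -0.99188867]])}
side {'fx': 386.3564873248065, 'fy': 386.3564873248065, 'cx': 252.39494858363645, 'cy': 191.513646281531, 'k1': -0.013818580436257229, 'eye': array([ 0.41934283, -0.90077995,  0.54859698]), 'attitude': array([[ 0.98719878, -0.05671229,  0.14907144],
       [-0.15875924, -0.43906155,  0.88431921],
       [ 0.01529977, -0.89666531, -0.44244462]])}
wrist {'fx': 283.6361166734725, 'fy': 283.6361166734725, 'cx': 253.4581138440392, 'cy': 193.26940605231783, 'k1': -0.05775519151267435, 'eye': array([0.13454061, 0.612514  , 0.37260207]), 'attitude': array([[ 3.16040371e-01,  9.15405788e-01,  2.49300475e-01],
       [ 9.48745649e-01, -3.05051285e-01, -8.26160282e-02],
       [ 4.22239684e-04,  2.62632741e-01, -9.64895779e-01]])}
```

View pics/top0.png

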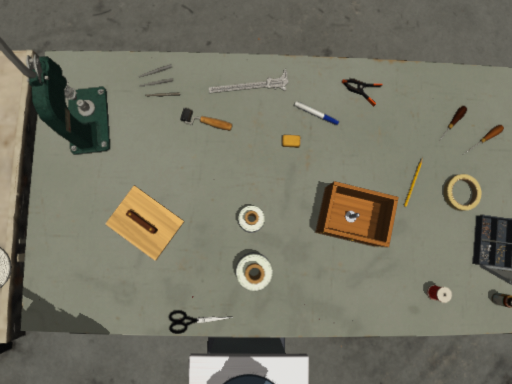

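View pics/side0.png

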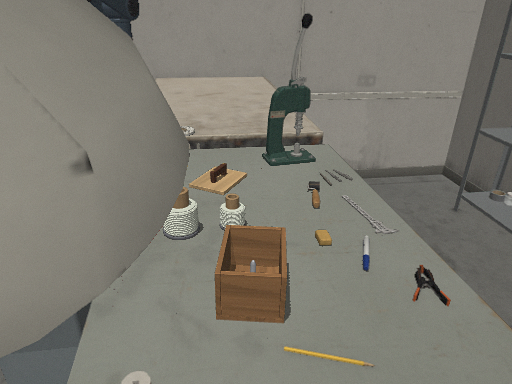

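The top view shows the box at about (358,215), the cover at (144,222) with its dark handle, and the small cord spool at (251,218). The bigger look-alike is at (254,271), the wax at (291,141) and the roller at (207,120). The side view agrees. Next I'll take rough positions from the top view, then look from close by with the wrist camera.

```bash
cat > h.py <<'E'
from workcell import ctrl
import cv2, numpy as np
def rays(c,px):
    K=np.array([[c['fx'],0,c['cx']],[0,c['fy'],c['cy']],[0,0,1.]])
    p=cv2.undistortPoints(np.asarray(px,float).reshape(-1,1,2),K,np.array([c['k1'],0,0,0]))[:,0]
    return np.c_[p,np.ones(len(p))]@np.asarray(c['attitude']).T
def onplane(c,px,z):
    d=rays(c,px);e=np.asarray(c['eye']);return e+d*((z-e[2])/d[:,2])[:,None]
def project(c,P):
    q=(np.asarray(P,float).reshape(-1,3)-c['eye'])@np.asarray(c['attitude'])
    K=np.array([[c['fx'],0,c['cx']],[0,c['fy'],c['cy']],[0,0,1.]])
    return cv2.projectPoints(q,np.zeros(3),np.zeros(3),K,np.array([c['k1'],0,0,0]))[0][:,0]
def down(yaw):  # tool y (closing line) at world angle yaw, z down
    y=np.array([np.cos(yaw),np.sin(yaw),0]);z=np.array([0,0,-1.]);return np.c_[np.cross(y,z),y,z]
def snap(n,name=None):
    c=ctrl.get_calibration(n);im=ctrl.capture(n)
    if name: cv2.imwrite(f'pics/{name}.png',im[...,::-1])
    return im,c
def blobs(im,lo,hi,amin=100):
    m=cv2.inRange(cv2.cvtColor(im,cv2.COLOR_RGB2HSV),lo,hi)
    m=cv2.morphologyEx(m,cv2.MORPH_CLOSE,np.ones((3,3)))
    return [k for k in cv2.findContours(m,cv2.RETR_EXTERNAL,cv2.CHAIN_APPROX_NONE)[0] if cv2.contourArea(k)>amin]
E
python3 - <<'E'
from h import *
np.set_printoptions(precision=4,suppress=True)
im=cv2.imread('pics/top0.png')[...,::-1].copy();c=ctrl.get_calibration('top')
for k in blobs(im,(5,80,60),(28,255,255),40):
    r=cv2.minAreaRect(k);x,y=r[0]
    if y<60 or y>330 or x<30: continue
    b=cv2.boxPoints(r)
    print(np.round(r[0]),np.round(r[1]),'z0',onplane(c,[r[0]],0)[0,:2],'z.012',onplane(c,b,.012)[:,:2].round(3).tolist())
print('box',onplane(c,[(360,214)],.11),'spool',onplane(c,[(251,217)],.088))
s=ctrl.read_state();R=s['tcp_rot'];w=ctrl.get_calibration('wrist');print(R)
print('cam in tool',R.T@(w['eye']-s['tcp_pos']),R.T@w['attitude'])
E
```

```text
[254. 273.] [20. 19.] z0 [ 0.3684 -0.0103] z.012 [[0.386, 0.023], [0.403, -0.025], [0.353, -0.043], [0.336, 0.005]]
[252. 218.] [13. 13.] z0 [0.5183 0.    ] z.012 [[0.535, 0.018], [0.536, -0.017], [0.5, -0.018], [0.5, 0.017]]
[144. 222.] [63. 50.] z0 [0.4996 0.2918] z.012 [[0.493, 0.397], [0.604, 0.323], [0.505, 0.181], [0.397, 0.256]]
[358. 214.] [75. 55.] z0 [ 0.5318 -0.2956] z.012 [[0.481, -0.172], [0.628, -0.209], [0.582, -0.416], [0.435, -0.375]]
[464. 192.] [36. 35.] z0 [ 0.6016 -0.6104] z.012 [[0.651, -0.553], [0.654, -0.66], [0.549, -0.654], [0.548, -0.548]]
[413. 182.] [ 4. 51.] z0 [ 0.6268 -0.4594] z.012 [[0.558, -0.421], [0.697, -0.477], [0.693, -0.488], [0.554, -0.432]]
[291. 141.] [19. 12.] z0 [ 0.7375 -0.1074] z.012 [[0.718, -0.079], [0.753, -0.081], [0.751, -0.133], [0.715, -0.131]]
[491. 134.] [ 8. 26.] z0 [ 0.7799 -0.7112] z.012 [[0.762, -0.66], [0.81, -0.734], [0.79, -0.747], [0.743, -0.672]]
[216. 123.] [32.  8.] z0 [0.7837 0.1064] z.012 [[0.778, 0.152], [0.802, 0.147], [0.782, 0.059], [0.758, 0.064]]
box [[ 0.5249 -0.2679  0.11  ]] spool [[0.5141 0.003  0.088 ]]
[[-0.9487  0.3163 -0.0008]
 [ 0.3163  0.9487 -0.0015]
 [ 0.0003 -0.0017 -1.    ]]
cam in tool [ 0.066  -0.0011 -0.142 ] [[ 0.0003 -0.9648 -0.2629]
 [ 1.     -0.0003  0.0021]
 [-0.0021 -0.2629  0.9648]]
```

```bash
python3 - <<'E'
from h import *
def look(p,yaw,h,name,off=.03):
    R=down(yaw);t=np.array([*p,h+.208])-off*R[:,0]
    ctrl.reach(t,R);ctrl.pause(.15)
    im,c=snap('wrist',name);np.save(f'pics/{name}.npy',c,allow_pickle=True)
    s=ctrl.read_state();print(name,s['clock'],s['tcp_pos'],s['joints'].round(2) if hasattr(s['joints'],'round') else s['joints'])
D=np.pi/180
look((.5,.289),-35*D,.012,'cov1')
look((.514,.003),50*D,.088,'spo1')
look((.525,-.268),-12.5*D,.11,'box1')
E
python3 -c "
import cv2
a=[cv2.imread(f'pics/{n}.png')[:300,90:420] for n in ['cov1','spo1','box1']]
cv2.imwrite('pics/m1.png',cv2.resize(cv2.hconcat(a),(800,242)))"
```

```text
cov1 1.95 [0.48237981 0.26527289 0.22001093] [0.3  0.44 1.63 0.   1.07 0.91]
spo1 3.9083 [ 0.53691132 -0.01581045  0.29588388] [-0.24  0.34  1.57  0.    1.24 -1.11]
box1 5.2 [ 0.51891749 -0.29575788  0.31802206] [-0.71  0.4   1.4   0.    1.34 -0.49]
```

View pics/m1.png

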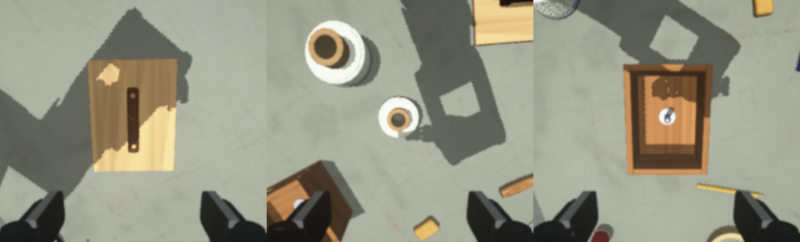

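The montage (left to right: cover, spool, box) shows each one clear of the fingers. The small spool's brown tube is at about (398,120) in the middle panel. The box rim spans about (624–713, 65–174), with the spindle at (667,116).

```bash
cat >> h.py <<'E'
def rect(c,k,z):
    P=onplane(c,k.reshape(-1,2),z)[:,:2]
    (cx,cy),(a,b),_=r=cv2.minAreaRect((P*1000).astype(np.float32))
    q=cv2.boxPoints(r);e=[q[1]-q[0],q[2]-q[1]];l=max(e,key=np.linalg.norm)
    yaw=(np.degrees(np.arctan2(l[1],l[0]))-90+90)%180-90   # object yaw, long side = its y
    return np.array([cx,cy])/1000,yaw,sorted((a,b)),q/1000
E
python3 - <<'E'
from h import *
np.set_printoptions(precision=4,suppress=True)
def ld(n): return cv2.imread(f'pics/{n}.png')[...,::-1].copy(),np.load(f'pics/{n}.npy',allow_pickle=True).item()
for n,z in [('cov1',.012),('box1',.11)]:
    im,c=ld(n)
    for k in blobs(im,(5,75,30),(28,255,255),4000): print(n,rect(c,k,z)[:3],cv2.boundingRect(k))
im,c=ld('spo1');c0=project(c,[[.514,.003,.088]])[0];print(c0)
for k in blobs(im,(5,70,30),(28,255,255),150):
    (u,v),r=cv2.minEnclosingCircle(k);P=onplane(c,k.reshape(-1,2),.088)[:,:2]
    print('tube',u,v,r,'ctr',cv2.minEnclosingCircle((P*1000).astype(np.float32)))
for k in blobs(im,(0,0,190),(180,60,255),300):
    P=onplane(c,k.reshape(-1,2),.058)[:,:2];print('winding',cv2.minEnclosingCircle((P*1000).astype(np.float32)))
im,c=ld('box1')
for k in blobs(im[:300],(0,0,150),(180,60,255),15): print('spin',cv2.boundingRect(k), onplane(c,[np.mean(k,0)[0]],.01))
E
```

```text
cov1 (array([0.501 , 0.2896]), np.float32(-34.26784), [129.68426513671875, 169.0626678466797]) (199, 73, 111, 140)
box1 (array([ 0.5273, -0.2726]), np.float32(-12.414352), [129.53858947753906, 168.88720703125]) (201, 79, 111, 138)
[253.3447 146.8557]
tube 66.5 371.5 13.729630470275879 ctr ((594.786865234375, -466.369384765625), 32.580322265625)
tube 287.26025390625 283.7613525390625 15.838099479675293 ctr ((690.9483642578125, -83.50645446777344), 24.657567977905273)
tube 405.78021240234375 228.40660095214844 28.799421310424805 ctr ((727.6847534179688, 91.6336898803711), 38.57582092285156)
tube 112.5 268.5 82.8403091430664 ctr ((508.3188781738281, -257.78778076171875), 123.5739974975586)
tube 253.0 147.9107208251953 14.230635643005371 ctr ((514.8737182617188, 1.7222590446472168), 17.39495277404785)
tube 166.7133331298828 59.71333312988281 26.80266761779785 ctr ((373.04718017578125, -9.393898963928223), 29.855459213256836)
tube 405.0 25.35454559326172 65.13728332519531 ctr ((517.1381225585938, 227.51788330078125), 75.4488754272461)
winding ((514.8356323242188, 0.25094902515411377), 34.20308303833008)
winding ((373.645751953125, -9.556198120117188), 47.939083099365234)
winding ((184.44009399414062, -114.30108642578125), 21.16486930847168)
spin (321, 296, 26, 4) [[ 0.609  -0.5783  0.01  ]]
spin (245, 134, 21, 21) [[ 0.5269 -0.2734  0.01  ]]
spin (0, 76, 19, 58) [[ 0.1488 -0.1257  0.01  ]]
spin (234, 20, 60, 54) [[ 0.5676 -0.1403  0.01  ]]
spin (7, 0, 505, 300) [[ 0.5838 -0.2755  0.01  ]]
```

Run:
```python
from h import *
np.set_printoptions(precision=4,suppress=True)
R=down(np.radians(-12.4+90)); sp=np.array([.5149,.0012]); bx=np.array([.5273,-.2726])
st=lambda m:(lambda s:print(m,round(s['clock'],2),s['tcp_pos'],'w',round(s['width'],4),'g',round(s['grasp_force'],1),'F',s['contact_force']))(ctrl.read_state())
ctrl.reach([*sp,.13],R);ctrl.servo_line([*sp,.061],.1);st('at')
ctrl.close(60);st('grip')
ctrl.servo_line([*sp,.205],.15);st('lift')
ctrl.reach([*bx,.205],R);ctrl.pause(.3);st('over')
snap('wrist','held1');
```

```text
at 7.37 [0.5153 0.001  0.0613] w 0.0855 g 0.0 F [-0.0027 -0.475   0.7039]
grip 7.89 [0.5153 0.0011 0.0617] w 0.0336 g 60.5 F [-1.2549 -0.4027  5.0029]
lift 9.0 [0.514  0.0014 0.204 ] w 0.0336 g 59.8 F [-0.2043 -0.1655 -3.4521]
over 10.37 [ 0.5276 -0.2713  0.2052] w 0.0332 g 59.8 F [ 0.0721 -0.5596 -2.6935]
```

View pics/held1.png

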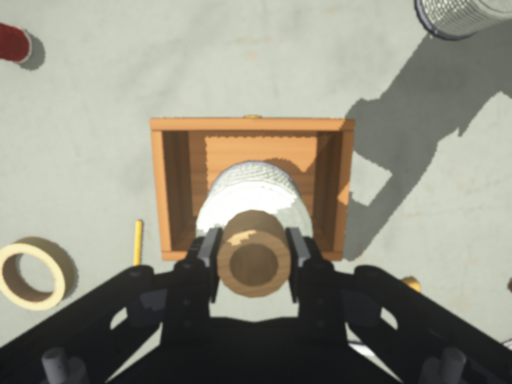

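The spool is held centred over the box. The tube end is at (253,265), the winding's upper edge at (250,160) and the rim spans (150–355, 118–260). I'll check its tilt with projected points, then insert it.

```bash
cat >> h.py <<'E'
def st(m):
    s=ctrl.read_state();print(m,round(s['clock'],2),np.round(s['tcp_pos'],4),'w',round(s['width'],4),'g',round(s['grasp_force'],1),'F',np.round(s['contact_force'],1));return s
E
python3 - <<'E'
from h import *
np.set_printoptions(precision=4,suppress=True)
s=ctrl.read_state();R=s['tcp_rot'];c=ctrl.get_calibration('wrist');t=s['tcp_pos'];b=.144
d=R[:,0]
for z,r in [(0,.036),(.058,.033),(.088,.018),(.088,0)]: print(z,r,project(c,[[t[0]+d[0]*r,t[1]+d[1]*r,b+z]])[0])
im=cv2.imread('pics/held1.png')[...,::-1].copy()
for k in blobs(im,(5,75,30),(28,255,255),8000): 
    q=rect(c,k,.11);print(q[:3],cv2.boundingRect(k))
R=down(np.radians(-12.4+90)); bx=np.array([.5273,-.2726])
ctrl.servo_line([*bx,.16],.12,ori=R);st('down1')
hit=ctrl.servo_line([*bx,.085],.08,contact_N=10);st(f'down2 {hit}')
if not hit:
    hit=ctrl.servo_line([*bx,.067],.03,contact_N=5);st(f'down3 {hit}')
E
```

```text
0 0.036 [254.4178 159.3586]
0.058 0.033 [255.0149 181.3707]
0.088 0.018 [255.4706 230.172 ]
0.088 0 [255.3827 266.869 ]
(array([ 0.5259, -0.2729]), np.float32(-12.3686905), [131.31544494628906, 169.05532836914062]) (150, 115, 205, 147)
down1 10.94 [ 0.5275 -0.2727  0.16  ] w 0.0339 g 59.8 F [ 0.6 -0.3 -2.5]
down2 False 12.03 [ 0.5277 -0.2729  0.0855] w 0.0335 g 59.9 F [ 0.4  0.7 -2.2]
down3 True 12.51 [ 0.5273 -0.2727  0.0717] w 0.0332 g 60.7 F [-0.7 -0.   5.5]
```

Run:
```python
from h import *
np.set_printoptions(precision=4,suppress=True)
bx=np.array([.5273,-.2726])
ctrl.gripper_open();st('open')
ctrl.servo_line([*bx,.2],.15)
R=down(np.radians(-12.4));t=np.array([*bx,.318])-.03*R[:,0]
ctrl.reach(t,R);ctrl.pause(.2)
im,c=snap('wrist','box2');np.save('pics/box2.npy',c,allow_pickle=True)
for k in blobs(im,(5,75,30),(28,255,255),4000): print(rect(c,k,.11)[:3])
print('expected tube top',project(c,[[*bx,.098]]))
cv2.imwrite('pics/m2.png',cv2.resize(im[50:250,150:360,::-1],None,fx=2.5,fy=2.5))
st('end')
```

```text
open 13.07 [ 0.5265 -0.272   0.0707] w 0.0854 g 0.0 F [-1.1 -0.2  0.2]
(array([ 0.5272, -0.2726]), np.float32(-12.49929), [129.3968505859375, 168.84115600585938])
expected tube top [[253.4613 145.8193]]
end 15.69 [ 0.5208 -0.3018  0.3176] w 0.0851 g 0.0 F [-0.2 -0.5  0.2]
```

View pics/m2.png

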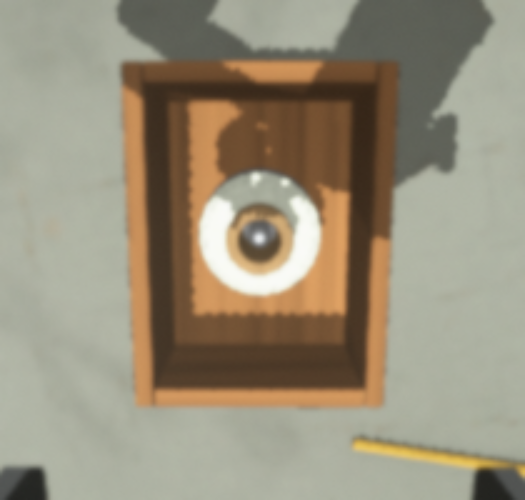

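The spool sits on the spindle, with the tip visible in its bore at about (260,238) and the white winding centred in the box. Now the cover.

Run:
```python
from h import *
np.set_printoptions(precision=4,suppress=True)
cv=np.array([.501,.2896]);R=down(np.radians(-34.3))
ctrl.reach([*cv,.12],R);ctrl.servo_line([*cv,.0205],.1);st('at')
ctrl.close(80);s=st('grip')
ctrl.servo_line([*cv,.19],.15);ctrl.pause(.3);s=st('lift')
im,c=snap('wrist','held2');np.save('pics/held2.npy',dict(c,t=s['tcp_pos'],R=s['tcp_rot']),allow_pickle=True)
```

```text
at 19.07 [0.5015 0.2898 0.0211] w 0.0852 g 0.0 F [ 0.3 -0.4  0. ]
grip 19.71 [0.5012 0.2897 0.0209] w 0.0146 g 78.8 F [-1.  -0.   2.9]
lift 21.29 [0.5008 0.2895 0.1894] w 0.0146 g 78.0 F [-0.2 -0.4 -2.2]
```

View pics/held2.png

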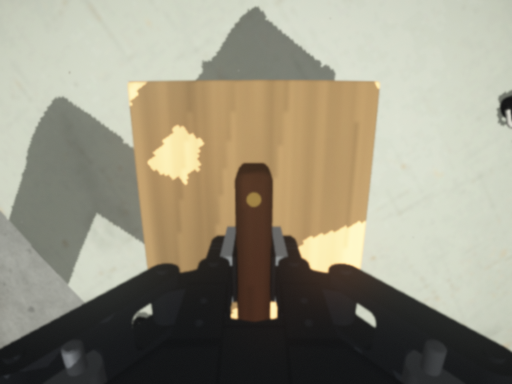

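The cover hangs level in the grip. Its far edge is at row 81 (columns 129–380) and its side edges are visible down to about row 268. I'll measure it in the tool frame.

```bash
cat >> h.py <<'E'
def inhand(im,c,t,R,dz=.0085):
    """cover in tool frame: fitted far edge and side edges on the plane of its top side (mm)"""
    m=cv2.inRange(cv2.cvtColor(im,cv2.COLOR_RGB2HSV),(8,75,60),(28,255,255))
    m=cv2.morphologyEx(m,cv2.MORPH_CLOSE,np.ones((5,5)))
    L,Rr,T=[],[],[]
    for v in range(100,225,3):
        x=np.flatnonzero(m[v,90:420])+90
        L.append((x[0]-.5,v));Rr.append((x[-1]+.5,v))
    for u in range(150,360,5): T.append((u,np.flatnonzero(m[60:140,u])[0]+59.5))
    def tool(px):
        P=onplane(c,px,t[2]-dz);return (P-t)@R*1000
    out={}
    for n,px in (('L',L),('R',Rr)):
        P=tool(px);k=np.polyfit(P[:,0],P[:,1],1);out[n]=(np.polyval(k,0),np.degrees(np.arctan(k[0])),np.std(P[:,1]-np.polyval(k,P[:,0])))
    P=tool(T);k=np.polyfit(P[:,1],P[:,0],1);out['T']=(np.polyval(k,0),np.degrees(np.arctan(k[0])),np.std(P[:,0]-np.polyval(k,P[:,1])))
    return out
E
python3 - <<'E'
from h import *
im=cv2.imread('pics/held2.png')[...,::-1].copy();c=np.load('pics/held2.npy',allow_pickle=True).item()
for k,v in inhand(im,c,c['t'],c['R']).items(): print(k,np.round(v,3))
# pre-grasp view bias: centres seen by the high view, in the tool frame
R=down(np.radians(-34.3));print((np.array([.501,.2896,0])-c['t'])@R*1000)
E
```

```text
L [-63.534   0.418   0.2  ]
R [64.078  0.188  0.238]
T [83.86   0.238  0.21 ]
[1.84812595e-01 1.08887121e-01 1.89428015e+02]
```

Run:
```python
from h import *
bx=np.array([.52725,-.2726]);R=down(np.radians(-12.43))
ctrl.reach([*bx,.19],R);ctrl.pause(.3);s=st('over')
ctrl.servo_line([*bx,.14],.08,ori=R);ctrl.pause(.2);s=st('near')
e=np.r_[bx,.14]-s['tcp_pos'];print('err',e,'yaw',np.degrees(np.arctan2(s['tcp_rot'][1,1],s['tcp_rot'][0,1])))
hit=ctrl.servo_line([*(bx+e[:2]),.126],.02,ori=R,contact_N=4);s=st(f'touch {hit}')
ctrl.pause(.2);s=st('rest');print((s['tcp_pos'][:2]-bx)*1000,s['wrist_torque'])
```

```text
over 23.67 [ 0.5275 -0.272   0.19  ] w 0.0149 g 77.9 F [ 0.1 -0.6 -2. ]
near 24.64 [ 0.5276 -0.2729  0.1407] w 0.0149 g 77.9 F [ 0.8 -0.5 -2.4]
err [-0.00036791  0.00028837 -0.00067574] yaw -12.430853608878186
touch True 25.15 [ 0.5271 -0.2725  0.1308] w 0.0148 g 78.7 F [0.4 0.4 3.7]
rest 25.35 [ 0.5271 -0.2725  0.1308] w 0.0147 g 78.9 F [ 1.  -0.2  6.3]
[-0.14632528  0.09925656] [-0.03663998  0.00694365 -0.0050369 ]
```

Run:
```python
from h import *
bx=np.array([.52725,-.2726]);R=down(np.radians(-12.43))
ctrl.gripper_open();s=st('open')
ctrl.servo_line([*s['tcp_pos'][:2],.2],.1)
ctrl.reach(np.array([*bx,.33])-.03*R[:,0],R);ctrl.pause(.3)
im,c=snap('wrist','fin1')
for k in blobs(im,(5,75,30),(28,255,255),4000): print('wrist',rect(c,k,.122)[:3])
# oblique views of two opposite corners' overlap
for i,(ox,oy) in enumerate([(.10,0),(-.10,0)]):
    p=np.array([*bx,.27])+R[:,0]*(-.03)+R[:,0]*ox
    try:
        ctrl.reach(p,R);ctrl.pause(.2);snap('wrist',f'fin{i+2}');st(i)
    except ctrl.MotionError as e: print(e)
snap('side','fin_side')
a=[cv2.imread(f'pics/{n}.png')[:300,130:390] for n in ['fin1','fin2','fin3']]
sd=cv2.resize(cv2.imread('pics/fin_side.png')[190:340,180:330],(300,300))
cv2.imwrite('pics/m3.png',cv2.resize(cv2.vconcat([cv2.hconcat(a[:2]),cv2.hconcat([a[2],sd[:,20:280]])]),None,fx=.98,fy=.98))
```

```text
open 26.03 [ 0.5262 -0.2718  0.1298] w 0.0856 g 0.0 F [ 0.   0.4 -1. ]
wrist (array([ 0.52745007, -0.27267047]), np.float32(-12.37886), [129.53697204589844, 169.22927856445312])
0 28.62 [ 0.5427 -0.2056  0.2708] w 0.0854 g 0.0 F [-0.1 -1.6  0.6]
1 29.68 [ 0.5    -0.3978  0.2703] w 0.0854 g 0.0 F [ 1.  -0.5  0.4]
```

View pics/m3.png

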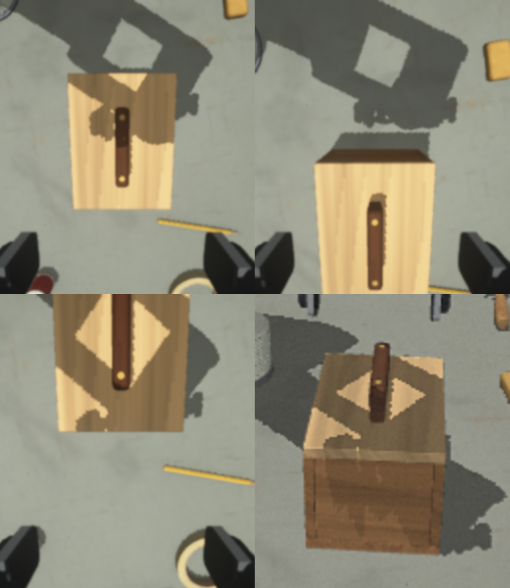

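The final view shows the cover lying flush: wrist measurements put its centre 0.2 mm from the rim's and its yaw within 0.1°. The side crop (lower right) shows no overhang, and the arm is clear.

```bash
python3 -c "
from workcell import ctrl
print(ctrl.finish_job())"
```

```text
the job is handed in; nothing more can be done
None
```

The job is handed in at about 30 s: the small cord spool is fully down on the spindle and the cover lies flush on the box (centre within about 0.2 mm, yaw within about 0.1°), with the wax block and seam roller never touched.

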